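# Set a slate-trimming stop from behind its mark, then butt the slate home

## Robot

A 6-joint arm with a two-finger parallel gripper is mounted at the origin on a cart in front of the work surface, level with it; the furniture and walls round the work are solid. World frame = base frame: x ahead of the robot, y to its left, z up, the work surface at z = 0. Lengths are in m, angles in rad, forces in N, time in s.
With the tool pointing down it reaches from about 0.35 to 0.975 m from the base axis. Payload 4.9 kg.
Tool frame: the origin (TCP) lies midway between the tips of the shut fingers; the grasp point (between the pads) lies 19 mm behind it; z points along the fingers, y is the line along which they close (so a half turn about z gives the same grasp; the last joint's range is limited). The gripper opens to 85 mm and grips with 20 to 120 N. Pads are 22 mm wide; open, the fingers measure 114 mm over their backs; the gripper's body (76 mm by 85 mm) begins 54 mm behind the grasp point. The pads swing forward as they close: fully open they stand 13 mm farther back than shut.
Start: joints at [-1.278, 0.053, 1.613, -0, 1.476, -0.119], TCP at [0.25, -0.573, 0.231] pointing down, gripper open.
Joint ranges: [-3.01, 3.01], [-1.01, 2.22], [0.06, 2.58], [-1.02, 4.17], [0.09, 2.62], [-3.14, 3.14]. Speed limits (rad/s): [2.57, 2.57, 3.14, 3.14, 3.14, 3.14].

## Interface

Orientations are given as a rotation vector (axis times angle).
In Python, from station import ctrl gives the robot as it stands. The module is installed in compiled form; this text tells all that it offers.
- The arm moves only by the shell command python3 -m handwheel 'ROWS' [OPENING] [FORCE]. ROWS is JSON, a list of rows, each a list of 2 entries, a list of its own where there are three numbers: the shift along the tool's x, y, z in cm, then the turn, a rotation vector about the tool's x, y, z in rad. In form: [[[tx, ty, tz], [ax, ay, az]], ...]. A call has 1 to 5 rows; each row is the pose to reach, as a shift and turn from the pose commanded when the call began, along the tool's axes at that moment; what a row does not reach only later rows make up. A row lasts 1/8 s, in which the tool goes at most 62.5 mm and 10.7 degrees, less where a joint would pass 70% of its speed; a pose out of reach is approached as far as the arm can. A call with a gripper value outside its range is refused whole. OPENING is the gripper's target within -1 to 1 (shut at 1, half-way at 0, fully open at -1), set as the call begins (- or left out, the last holds). The fingers move at their own pace and stop on an object; FORCE is the grip in N (left out, the last holds). Time passes only in rows, so rows that repeat a pose let the fingers close. It gives the time, the measured TCP pose, the force, the opening and the grip force at its end, in the units of the state.
- ctrl.get_obs(): the state, without advancing time (a new reading comes with each control period).
- ctrl.get_image(name): name is "scene" or "top" or "wrist"; returns the picture (480x640x3 uint8, blue, green, red); there is no depth.
- ctrl.calibration(name): a dict with "fx", "fy", "cx", "cy" (pixels), "R" (3x3) and "t" (3): a world point X has camera coordinates R X + t. Camera axes: x right, y down, z forward; pixel columns grow to the right and rows downward; lengths in m; the calibration is good to about 2 mm. A picture is of the moment at which its call begins: read the wrist's pose just before it. calibration takes no time and is no camera call; for the wrist camera it gives the pose at the moment of the call.
- ctrl.finish_job(): hands the job in; it is judged then, once.
Trained networks look in the newest picture that a camera, given by its name, has taken for a name from the list of things; names that differ only in an ending like _2 or _b are one class to them, and where a whole thing is asked for, a point or a joint stands for the part that bears it (a point fixed in the world has none). Each returns a list of dicts, best first, with "score" (0 to 1); they miss things now and then, are a little off and sometimes report something else, mostly with a low value. They report only what shows in the picture. A call takes as long as a camera call. They do not tell look-alikes from the thing itself.
- ctrl.look_for(camera, query): "position" ([column, row] in pixels, amid what is visible of it).
- ctrl.landmark_of(camera, query): "position" ([column, row] in pixels: a listed point, or the origin of a listed thing).
The state is a dict: "t": time; "q": joint angles; "dq": joint speeds; "effort": joint torques, N m; "tool_pos": TCP position; "tool_rot": TCP orientation; "contact_force": force on the tool from outside, world axes, zero at the start; "wrist_torque": the same for the moment, N m; "opening": finger opening in m; "grip_force": force on a finger pad.
Only numpy, scipy, OpenCV 4.12 (cv2) and the standard library are available. Lean on these libraries where they do the work, as an engineer would, in place of code of your own. Each camera call takes 0.05 s, during which the arm holds its last target. There are 200 camera calls.

## Task

The length stop of the slate-trimming jig stands too close to the slate; it has to be set so that its pointer is in line with the point of the rider clamped on the scale. There is slack in the rack drive, so wind the stop back well behind the mark with the crank and then come up to the mark from behind, towards the slate, so that the slack is out on the side the slate pushes from. Then push the slate along the bed fully home against the stop screw on the stop's face, with a steady push of about 10 N that proves the stop stays on the mark, but never as much as 15 N, which would chip the edge, and leave it lying there; leave the rider and the things lying about alone.

Things in the scene. Friction and masses are not known exactly. Their poses are not given: they have to be found in the camera images.
- jig: grey cast trimming jig bolted to the bench, 376 mm long (y) by 88 mm wide (x) plus a scale ledge on its -x side. Origin: centre of its underside at bench height. +y runs along the bed from the run-on end (where the slate is pushed) to the gearbox, z up. The steel bed is 26 mm above the bench, from y = -190 to +105 mm, with two low side guides (5 mm high, inner faces 71 mm apart). The gearbox at the +y end (72 mm long, centre y = +143 mm) carries the crank and is 62 mm high
- stop_face (a point): middle of the flat face of the steel length stop (a plate 64 mm wide, 26 mm high), 4 mm above the bed; axes as the jig's. In the face sits the stop screw with its lock nut: its flat round head (20 mm across, centre 11.5 mm above the bed) is what the slate butts against. It projects 9 to 14 mm to -y, as last adjusted and locked; that is not measured, so the slate must be felt home
- stop: the sliding steel length stop with its stop screw; origin at the foot of its face, on the bed, axes as the jig's (+y points away from the slate). It slides along y only (drag about 2.5 N). The rack moves it through a pocket with 5 mm of lost motion: after a reversal the crank turns about 0.5 rad before the stop follows
- pointer_tip (a point): end of the 18 mm long steel cone that points to -x from the stop over the scale, 14 mm above the bed, 6 mm behind (+y of) the stop face. Axes as the jig's
- mark_tip (a point): end of the 15 mm long cone of the rider, a 14 x 16 x 20 mm steel block with a thumbscrew clamped on the scale ledge; it points to +x at the pointer and is the set mark: the stop is set when both tips have the same y in the jig's frame (they never touch: a gap of about 2 mm in x stays). Axes as the jig's. At the start the pointer is 6 to 25 mm short of it, on the -y (slate) side
- crank (a joint): angle of the hand crank on the gearbox, rad, 0 at the start, range -1.2 to 4.8, counter-clockwise from above positive. Counter-clockwise moves the stop to +y (away from the slate), clockwise to -y, 10 mm for each radian once the slack is out. The drive has a friction brake: it stays where it is left, takes about 4.5 N at the handle to turn, and slips if the stop is pushed with more than about 24 N
- crank_axis (a point): point on the vertical axis of the crank, 105 mm above the bench, at the height of the middle of the handle; in the jig's frame at x = -10, y = +143 mm
- handle_mid (a point): middle of the upright crank handle, a freely spinning black sleeve 20 mm in diameter and 44 mm high on the crank arm, 55 mm from the crank axis, z 83 to 127 mm above the bench; below it is the arm. It can be held from above with a fixed tool orientation while it is led round the circle
- blank: the slate to be trimmed, 65 mm (its x) by 118 mm (its y) by 8 mm, 0.18 kg, lying flat on the bed between the guides, long side along the bed, 8 to 36 mm short of the stop screw. Origin: centre of its underside. Its tail, at y = -59 mm, is where it is pushed from; the bed runs on under and behind it
- blank_end (a point): middle of the slate's end that meets the stop screw, at its y = +59 mm, 4 mm above its underside
- slate_chisel: bystander: steel slater's chisel, 298 mm long, lying on the bench at the -x side of the jig
- carpenter_pencil: bystander: carpenter's pencil, 178 mm, on the bench at the +x side of the jig
- offcut_a: bystander: small slate offcut 45 x 60 x 8 mm at the +x side of the jig
- offcut_b: bystander: small slate offcut 50 x 63 x 8 mm at the -x side of the jig, near the gearbox
- spare_a: bystander: slate part 70 x 104 x 8 mm on the bench beyond the run-on end
- spare_b: bystander: slate part 62 x 89 x 8 mm on the bench at the +x side, level with the gearbox
Things that resemble listed ones, but are neither listed nor needed, are in the scene too. Leave any yellow look-alike of the blank alone.

How it is judged:
On the way, in this order (a step that is already met when the one before it is completed fails the run):
1. the stop has been wound back until its pointer is more than 4 mm behind (+y of) the mark (y of pointer_tip in the frame of mark_tip above 0.004 m), for 0.1 s.
2. the stop is at rest with its pointer within 2 mm of the mark, the slate not yet touching it (y of pointer_tip in the frame of mark_tip between -0.002 and 0.002 m and linear speed of stop below 0.002 m/s and contact force between blank and stop below 0.3 N), for 0.3 s.
3. the slate is pressed against the stop screw with more than 7 N and the pointer stays within 2.5 mm of the mark (y of pointer_tip in the frame of mark_tip between -0.0025 and 0.0025 m and contact force between blank and stop above 7 N), for 0.3 s.
At the end, for the whole second after the job is handed in: the stop's pointer is within 2.5 mm of the rider's point, the slate lies flat on the bed, along the bed within 0.06 rad, where it was pushed home (its end no more than 16 mm from the stop's face, from which the screw projects 9 to 14 mm), and all is at rest (y of pointer_tip in the frame of mark_tip between -0.0025 and 0.0025 m and y of blank_end in the frame of stop_face above -0.016 m and angle between the y axis of blank and the y axis of stop, either way round below 0.06 rad and angle between blank's own z axis and vertical below 0.03 rad and z of blank in the frame of jig below 0.029 m and linear speed of each of blank, stop below 0.005 m/s); the robot touches nothing.
It fails at once if the slate is pressed against the stop screw with more than 15 N (contact force between blank and stop above 15 N).
It fails at once if the rider is shifted by more than 2 mm (distance of mark_tip from where it was at the start of the episode above 0.002 m).
It fails at once if a thing lying about is shifted by more than 15 mm (distance of any of slate_chisel, carpenter_pencil, offcut_a, offcut_b, spare_a, spare_b from where it was at the start of the episode above 0.015 m).
It also fails if it takes over 64 s, if anything falls off the work surface, if the arm or the gripper's body presses on something with over 40 N, if the wrist force passes 120 N, or if a joint passes its speed limit or range.

## Working session

There is one attempt and no reset: what is moved stays moved. The work goes in short steps, Python scripts to look and compute and a shell command to move; the robot and the scene stay as the last step left them, time stands still between calls to the robot, and variables do not carry over. Pictures are saved under pics/ and viewed, at most 10 in all, crops included, and the job is handed in when it is done.

```bash
mkdir -p pics; cat > h.py <<'E'
import numpy as np, cv2
from station import ctrl
from scipy.spatial.transform import Rotation as Rn
def ray(c,p):
    K=ctrl.calibration(c);R=np.array(K["R"]);t=np.array(K["t"])
    d=R.T@np.array([(p[0]-K["cx"])/K["fx"],(p[1]-K["cy"])/K["fy"],1]);return -R.T@t,d
def onz(c,p,z):
    o,d=ray(c,p);return o+d*(z-o[2])/d[2]
def pix(c,X):
    K=ctrl.calibration(c);x=np.array(K["R"])@np.array(X)+np.array(K["t"])
    return [K["fx"]*x[0]/x[2]+K["cx"],K["fy"]*x[1]/x[2]+K["cy"]]
E
python3 - <<'E'
from h import *
o=ctrl.get_obs();print({k:np.round(v,3) for k,v in o.items()})
for c in["scene","top"]:
    cv2.imwrite(f"pics/{c}0.png",ctrl.get_image(c))
    print(c,np.round(ray(c,(320,240)),2))
zs=dict(jig=0,stop_face=.03,pointer_tip=.04,mark_tip=.04,crank_axis=.105,handle_mid=.105,blank=.026,blank_end=.03)
for c in["scene","top"]:
    for n,z in zs.items():
        for r in ctrl.landmark_of(c,n)[:3]:print(c,n,round(r["score"],2),np.round(r["position"],1),np.round(onz(c,r["position"],z),4))
E
```

```text
{'t': np.float64(0.0), 'q': array([-1.278,  0.053,  1.614, -0.   ,  1.476, -0.119]), 'dq': array([-0.002, -0.001,  0.001,  0.002,  0.001,  0.002]), 'effort': array([-1.0000e-03, -3.9368e+01, -3.7018e+01, -0.0000e+00,  7.0000e-03,
        0.0000e+00]), 'tool_pos': array([ 0.25 , -0.572,  0.23 ]), 'tool_rot': array([-3.073, -0.642,  0.   ]), 'contact_force': array([-0.999,  0.223,  0.225]), 'wrist_torque': array([0.037, 0.051, 0.004]), 'grip_force': np.float64(0.0), 'opening': np.float64(0.085)}
scene [[-0.05  0.7   0.58]
 [ 0.57 -0.69 -0.45]]
top [[ 0.5  -0.08  1.21]
 [ 0.08  0.02 -1.  ]]
scene jig 0.87 [326.4 287.3] [ 0.5185 -0.0285  0.    ]
scene jig 0.45 [398.2 294.5] [ 0.3812 -0.109   0.    ]
scene stop_face 0.79 [325.6 275.1] [ 0.5221 -0.0292  0.03  ]
scene stop_face 0.64 [322.2 284. ] [0.504  0.0046 0.03  ]
scene stop_face 0.35 [354.4 340.9] [0.3378 0.1154 0.03  ]
scene pointer_tip 0.6 [347.3 281. ] [ 0.4611 -0.0274  0.04  ]
scene pointer_tip 0.43 [299.4 274.6] [0.556  0.0199 0.04  ]
scene mark_tip 0.6 [342.1 280. ] [ 0.472  -0.0234  0.04  ]
scene crank_axis 0.68 [298.1 274.6] [
[... 300 characters left out ...]
272  0.    ]
top stop_face 0.85 [299.3 280.9] [ 0.5143 -0.0153  0.03  ]
top pointer_tip 0.96 [305. 310.] [ 0.4569 -0.0275  0.04  ]
top mark_tip 0.4 [298.4 315.5] [ 0.4461 -0.0145  0.04  ]
top crank_axis 0.96 [236.5 297.3] [0.4823 0.0984 0.105 ]
top crank_axis 0.68 [267.6 214.3] [0.639  0.0417 0.105 ]
top crank_axis 0.49 [295.  311.9] [ 0.4557 -0.0116  0.105 ]
top handle_mid 0.72 [238.5 330. ] [0.4216 0.0936 0.105 ]
top blank 0.76 [351.1 269.6] [ 0.5374 -0.119   0.026 ]
top blank 0.65 [380.9 144.6] [ 0.7926 -0.1801  0.026 ]
top blank 0.63 [303.8 280.6] [ 0.515  -0.0241  0.026 ]
top blank_end 0.78 [318.7 274.9] [ 0.5265 -0.0541  0.03  ]
top blank_end 0.6 [394.6 122.5] [ 0.8375 -0.2079  0.03  ]
```

```bash
python3 - <<'E'
import cv2
a=cv2.imread("pics/top0.png");cv2.imwrite("pics/topc.png",cv2.resize(a[190:390,200:467],None,fx=3,fy=3,interpolation=cv2.INTER_CUBIC)[:600,:800])
E
```

```text
(no output)
```

View pics/top0.png

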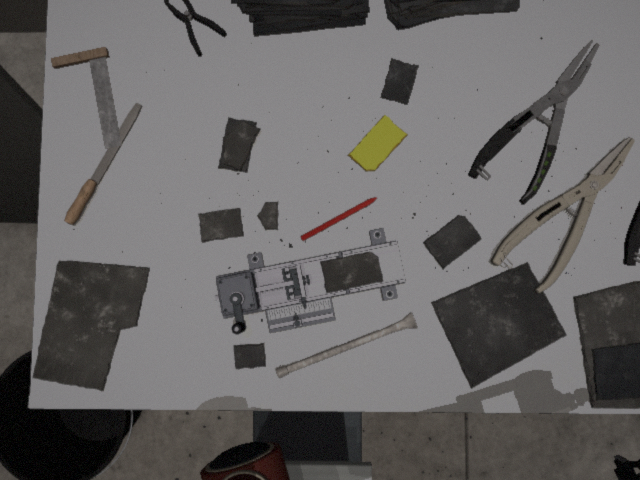

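View pics/topc.png

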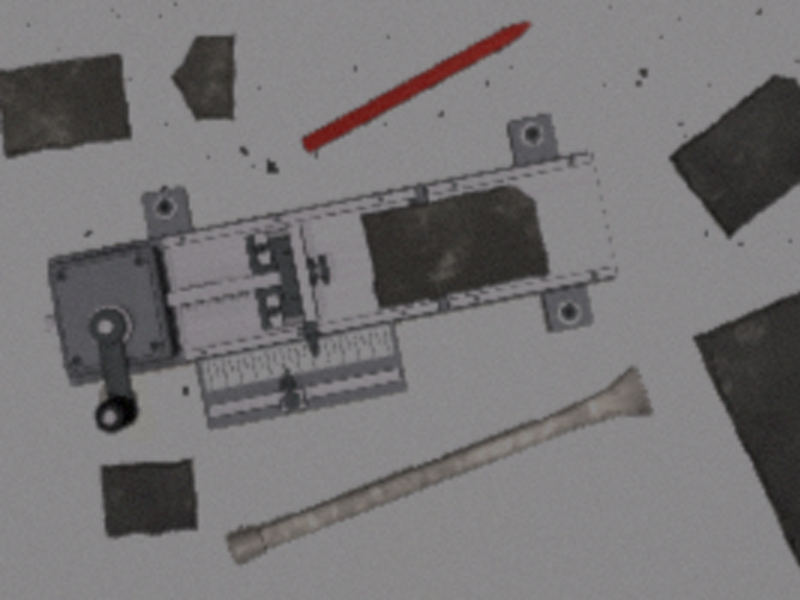

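View pics/scene0.png

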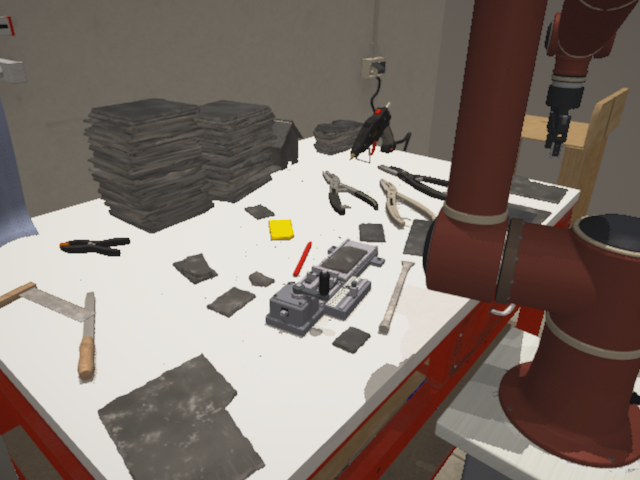

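The pictures show the jig with its gearbox at the left (crank hub at top-image (236,297), handle knob at (238,328)). The stop is at about (297,280), its pointer near (304,309), and the rider tip near (297,313). The slate on the bed is at (351,270). Other candidates for the blank are the yellow look-alike at (380,144) and loose slates at (453,241), (220,224), (399,80). Only the one at (351,270) lies on the bed between the guides, and the crop confirms that. Next I'll get a wrist view.

```bash
python3 -m handwheel '[[[22,-23,-10],[0,0,-0.7]],[[22,-23,-10],[0,0,-0.7]],[[22,-23,-10],[0,0,-0.7]],[[22,-23,-10],[0,0,-0.7]],[[22,-23,-10],[0,0,-0.7]]]' 
python3 - <<'E'
from h import *
o=ctrl.get_obs();K=ctrl.calibration("wrist");R=np.array(K["R"]);T=Rn.from_rotvec(o["tool_rot"]).as_matrix()
print(np.round(T,3),"cam in tool",np.round(T.T@(-R.T@np.array(K["t"])-o["tool_pos"]),3),"\n",np.round(R@T,2),K["fx"])
E
```

```text
t: 1.52
tool_pos: [0.3531, -0.291, 0.3258]
tool_rot: [2.668, 1.658, 0.001]
contact_force: [0.3, 0.2, -0.6]
opening: 0.0857
grip_force: 0.0
[[ 0.443  0.897  0.001]
 [ 0.897 -0.443 -0.   ]
 [-0.     0.001 -1.   ]] cam in tool [ 0.076  0.001 -0.142] 
 [[ 0.    1.    0.  ]
 [-0.95  0.   -0.3 ]
 [-0.3   0.    0.95]] 423.7151395146992
```

```bash
python3 -m handwheel '[[[33,-4,2],[0,0,-0.6]],[[33,-4,2],[0,0,-0.6]],[[33,-4,2],[0,0,-0.6]],[[33,-4,2],[0,0,-0.6]],[[33,-4,2],[0,0,-0.6]]]' >/dev/null
python3 -m handwheel '[[[2,0,0],[0,0,0]],[[2,0,0],[0,0,0]],[[2,0,0],[0,0,0]]]'
python3 - <<'E'
from h import *
cv2.imwrite("pics/w1.png",ctrl.get_image("wrist"))
zs=dict(jig=0,stop_face=.03,pointer_tip=.04,mark_tip=.04,crank_axis=.105,handle_mid=.105,blank=.026,blank_end=.03)
for n,z in zs.items():
    for r in ctrl.landmark_of("wrist",n)[:2]:print(n,round(r["score"],2),np.round(r["position"],1),np.round(onz("wrist",r["position"],z),4))
E
```

```text
t: 2.52
tool_pos: [0.4535, 0.0206, 0.3063]
tool_rot: [2.06, 2.371, -0.0]
contact_force: [-0.8, 0.9, 0.2]
opening: 0.0853
grip_force: 0.0
jig 0.92 [370.  237.3] [ 0.5189 -0.0325  0.    ]
stop_face 0.71 [372.5 235.3] [ 0.516  -0.0215  0.03  ]
stop_face 0.23 [236.4 106.7] [0.3667 0.0852 0.03  ]
pointer_tip 0.67 [369.  241.7] [ 0.512  -0.0258  0.04  ]
pointer_tip 0.28 [374.2 235.4] [ 0.516  -0.0185  0.04  ]
mark_tip 0.68 [312.1 217. ] [ 0.4515 -0.0082  0.04  ]
crank_axis 0.67 [368.6 104.3] [0.4812 0.1034 0.105 ]
crank_axis 0.35 [513.6  81.2] [0.5874 0.1352 0.105 ]
handle_mid 0.91 [295.2 108.9] [0.4255 0.0922 0.105 ]
handle_mid 0.25 [370.  238.6] [ 0.5014 -0.0032  0.105 ]
blank 0.84 [376.  321.7] [ 0.5384 -0.1202  0.026 ]
blank 0.59 [578.1 376.9] [ 0.7842 -0.1577  0.026 ]
blank_end 0.95 [600.8 410.6] [ 0.8227 -0.1962  0.03  ]
blank_end 0.61 [369.3 272.2] [ 0.5199 -0.0613  0.03  ]
```

View pics/w1.png

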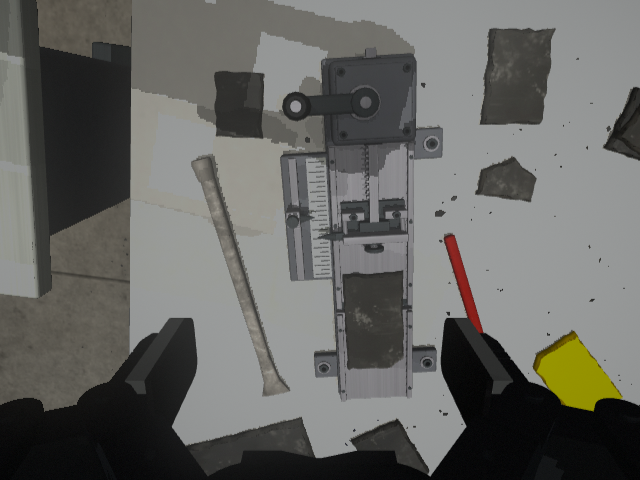

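The wrist view shows the hub at (367,102), the knob at (295,106), the pointer tip near (322,237), the rider tip near (313,216), the stop screw at (374,248), and the slate end at (371,273). I'll enlarge the scale area for exact tips and edges.

```bash
python3 - <<'E'
import cv2
a=cv2.imread("pics/w1.png");cv2.imwrite("pics/w1c.png",cv2.resize(a[145:295,275:425],None,fx=4,fy=4,interpolation=cv2.INTER_CUBIC))
E
```

```text
(no output)
```

View pics/w1c.png

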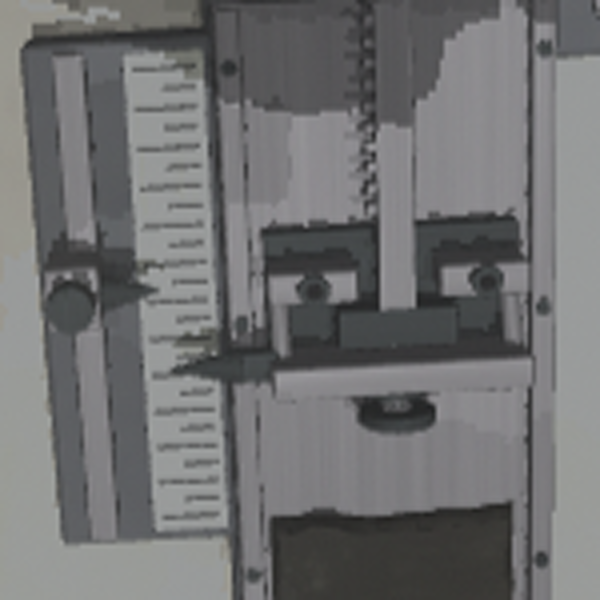

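```bash
python3 - <<'E'
from h import *
a=cv2.imread("pics/w1.png",0)
L=cv2.createLineSegmentDetector().detect(a)[0][:,0]
for l in L:
    if np.hypot(l[2]-l[0],l[3]-l[1])>45 and 275<min(l[0],l[2]) and max(l[0],l[2])<425:
        z=.062 if max(l[1],l[3])<148 else .03
        p,q=onz("wrist",l[:2],z),onz("wrist",l[2:],z);d=q-p
        print(np.round(l),np.round(p[:2],4),np.round(q[:2],4),"yaw",round(float(np.mod(np.arctan2(-d[0],d[1])+np.pi/2,np.pi)-np.pi/2),3))
E
```

```text
[351. 438. 396. 418.] [ 0.5354 -0.2772] [ 0.5845 -0.2408] yaw -0.934
[416.  62. 415. 126.] [0.5198 0.144 ] [0.5299 0.0929] yaw 0.196
[335. 348. 332. 278.] [ 0.498  -0.1572] [ 0.4813 -0.0737] yaw 0.197
[347. 367. 344. 313.] [ 0.5153 -0.1793] [ 0.501  -0.1126] yaw 0.21
[329. 226. 325. 157.] [ 0.4701 -0.0167] [0.4562 0.0515] yaw 0.201
[358. 274. 403. 270.] [ 0.5084 -0.0646] [ 0.5551 -0.0539] yaw -1.345
[407. 234. 343. 237.] [ 0.5507 -0.014 ] [ 0.4864 -0.0269] yaw -1.373
[414. 161. 412. 342.] [0.5426 0.0601] [ 0.582  -0.1371] yaw 0.198
[305. 159. 308. 211.] [0.4371 0.0464] [ 0.447  -0.0041] yaw 0.193
[298. 204. 295. 159.] [0.4358 0.0008] [0.4268 0.0449] yaw 0.2
[289. 278. 286. 233.] [ 0.4369 -0.0801] [ 0.4268 -0.0308] yaw 0.202
[329. 171. 332. 228.] [0.4622 0.0389] [ 0.4739 -0.0188] yaw 0.2
[309. 222. 313. 276.] [ 0.4495 -0.0155] [ 0.4613 -0.0736] yaw 0.199
[333. 242. 336. 307.] [ 0.4769 -0.0333] [ 0.4916 -0.1063] yaw 0.199
[408. 159. 408. 218.] [0.5369 0.0605] [0.5488 0.0025] yaw 0.202
[405. 203. 406. 151.] [0.5427 0.0174] [0.5326 0.0684] yaw 0.195
[406. 297. 405. 242.] [ 0.5637 -0.084 ] [ 0.5508 -0.0229] yaw 0.207
[303. 278. 300. 226.] [ 0.4516 -0.0779] [ 0.4402 -0.0209] yaw 0.197
[294. 229. 297. 278.] [ 0.4346 -0.0257] [ 0.4453 -0.0788] yaw 0.2
[408. 329. 407. 384.] [ 0.5739 -0.1224] [ 0.5881 -0.1927] yaw 0.199
[407. 396. 348. 398.] [ 0.5909 -0.2086] [ 0.5232 -0.2211] yaw -1.388
```

```bash
python3 - <<'E'
from h import *
ps=.199;J=np.array([[np.cos(ps),np.sin(ps)],[-np.sin(ps),np.cos(ps)]])
f=lambda p,z:onz("wrist",p,z)[:2]
P=f((318,237.5),.04);M=f((314.2,217.5),.04);print("ptr-mark jig",J@(P-M),"px/mm")
h=f((295,106),.127);c=f((367,101.5),.088);print("handle",h,"hub",c,"d jig",J@(h-c))
# gearbox corners at z .062: left edge x~-?, network hub
L=f((334,240),.031);Rr=f((413,240),.031)
print("guides jig",J@L,J@Rr)
e=(f((348,398),.026)+f((407,396),.026))/2
print("run-on end jig",J@e)
xc=(J@L+J@Rr)[0]/2; yo=(J@e)[1]+.190
print("origin jigframe",xc,yo,"axis pred world",J.T@[xc-.01,yo+.143],"origin",J.T@[xc,yo])
s=f((371,272),.034);print("slate end rel jig",J@s-[xc,yo])
print("screw head",J@f((374,251),.0375)-[xc,yo],"ptr",J@P-[xc,yo],"mark",J@M-[xc,yo])
o=ctrl.get_obs();T=Rn.from_rotvec(o["tool_rot"]).as_matrix();print(np.round(T,3),o["tool_pos"])
E
```

```text
ptr-mark jig [ 0.00255799 -0.02096936] px/mm
handle [0.42619594 0.09465034] hub [0.48133567 0.10610854] d jig [-0.05631669 -0.00033154]
guides jig [ 0.46180121 -0.12468157] [ 0.54325055 -0.12940632]
run-on end jig [ 0.50411537 -0.3236656 ]
origin jigframe 0.5025258809195162 -0.13366559652468452 axis pred world [0.48096045 0.10651722] origin [ 0.51903265 -0.03168375]
slate end rel jig [-0.00364123 -0.02750007]
screw head [-0.00047507 -0.00315028] ptr [-0.05689142  0.01538336] mark [-0.05944941  0.03635273]
[[-0.14  0.99  0.  ]
 [ 0.99  0.14 -0.  ]
 [-0.    0.   -1.  ]] [0.45352868 0.02088307 0.30623269]
```

```bash
python3 -m handwheel '[[[7.7,-1.6,7],[0,0,-0.059]],[[7.7,-1.6,14],[0,0,-0.059]],[[7.7,-1.6,14],[0,0,-0.059]],[[7.7,-1.6,14],[0,0,-0.059]],[[7.7,-1.6,14],[0,0,-0.059]]]'
python3 - <<'E'
from h import *
o=ctrl.get_obs();T=Rn.from_rotvec(o["tool_rot"]).as_matrix();print(np.round(T,4))
print("to handle, cm tool:",np.round(100*T.T@(np.array([.4268,.095,.092])-o["tool_pos"]),2))
E
```

```text
t: 3.6
tool_pos: [0.4281, 0.0949, 0.1683]
tool_rot: [1.987, 2.43, 0.003]
contact_force: [-0.1, 0.5, -0.3]
opening: 0.0849
grip_force: 0.0
[[-1.984e-01  9.801e-01  2.900e-03]
 [ 9.801e-01  1.984e-01 -1.000e-04]
 [-7.000e-04  2.800e-03 -1.000e+00]]
to handle, cm tool: [ 0.04 -0.15  7.63]
```

Descend and close on the handle.

```bash
python3 -m handwheel '[[[0,-0.1,4],[0,0,0]],[[0,-0.1,6.5],[0,0,0]],[[0,-0.1,7.5],[0,0,0]],[[0,-0.1,7.5],[0,0,0]],[[0,-0.1,7.5],[0,0,0]]]'
python3 -m handwheel '[[[0,0,0],[0,0,0]],[[0,0,0],[0,0,0]],[[0,0,0],[0,0,0]],[[0,0,0],[0,0,0]],[[0,0,0],[0,0,0]]]' 1 40
python3 -m handwheel '[[[0,0,0],[0,0,0]],[[0,0,0],[0,0,0]],[[0,0,0],[0,0,0]]]'
```

```text
t: 4.22
tool_pos: [0.4274, 0.0949, 0.0932]
tool_rot: [1.987, 2.43, 0.004]
contact_force: [-1.0, -0.1, 0.2]
opening: 0.0854
grip_force: 0.0
t: 4.85
tool_pos: [0.4262, 0.0951, 0.0915]
tool_rot: [1.988, 2.432, 0.001]
contact_force: [1.3, 1.6, 1.3]
opening: 0.0184
grip_force: 39.1
t: 5.22
tool_pos: [0.4262, 0.0951, 0.0915]
tool_rot: [1.988, 2.432, 0.001]
contact_force: [2.7, 0.5, 1.2]
opening: 0.0185
grip_force: 39.2
```

```bash
python3 -m handwheel '[[[-1.09,0.11,0],[0,0,0]],[[-2.14,0.43,0],[0,0,0]],[[-3.11,0.96,0],[0,0,0]],[[-3.95,1.67,0],[0,0,0]],[[-4.63,2.53,0],[0,0,0]]]'
cat > ang.py <<'E'
from h import *
o=ctrl.get_obs();d=o["tool_pos"][:2]-np.array([.4810,.1062]);ps=.199
J=np.array([[np.cos(ps),np.sin(ps)],[-np.sin(ps),np.cos(ps)]]);e=J@d
print("theta",np.arctan2(-e[1],-e[0])%6.283,"r",np.hypot(*e),"F jig",J@np.array(o["contact_force"])[:2],o["contact_force"][2])
E
python3 ang.py
```

```text
t: 5.85
tool_pos: [0.4594, 0.0549, 0.0914]
tool_rot: [-1.987, -2.429, -0.0]
contact_force: [-3.3, 7.1, 4.8]
opening: 0.0189
grip_force: 39.8
theta 0.9737874469952765 r 0.05562424967571648 F jig [-1.84956817  7.65744084] 4.826123247223811
```

```bash
python3 -m handwheel '[[[-0.5,0.98,0],[0,0,0]],[[-0.79,2.04,0],[0,0,0]],[[-0.87,3.13,0],[0,0,0]],[[-0.73,4.22,0],[0,0,0]],[[-0.37,5.26,0],[0,0,0]]]'
python3 ang.py
```

```text
t: 6.48
tool_pos: [0.5112, 0.0605, 0.0913]
tool_rot: [-1.987, -2.43, 0.006]
contact_force: [-6.5, -0.3, 7.6]
opening: 0.0183
grip_force: 40.0
theta 1.9554403364327362 r 0.054807534095979264 F jig [-6.47018723  0.95025413] 7.62609821070841
```

```bash
python3 -m handwheel '[[[0.55,0.95,0],[0,0,0]],[[1.29,1.77,0],[0,0,0]],[[2.17,2.42,0],[0,0,0]],[[3.16,2.89,0],[0,0,0]],[[4.23,3.16,0],[0,0,0]]]'
python3 ang.py
python3 - <<'E'
from h import *
ctrl.get_obs();a=ctrl.get_image("wrist");cv2.imwrite("pics/w2.png",a)
t=ctrl.get_image("top");cv2.imwrite("pics/t2.png",t)
import json;K=ctrl.calibration("wrist")
print(pix("wrist",[.457,0,.04]),pix("top",[.457,0,.04]))
for c in("top","wrist"):
  for n in("pointer_tip","mark_tip"):
    for r in ctrl.landmark_of(c,n)[:2]:print(c,n,round(r["score"],2),np.round(r["position"],1))
b=t[285:335,260:340];cv2.imwrite("pics/t2c.png",cv2.resize(b,None,fx=8,fy=8,interpolation=cv2.INTER_CUBIC))
E
```

```text
t: 7.1
tool_pos: [0.5352, 0.107, 0.0914]
tool_rot: [1.987, 2.43, -0.006]
contact_force: [-0.9, -5.7, 4.7]
opening: 0.0185
grip_force: 39.6
theta 2.9568250156125138 r 0.054175534924623174 F jig [-1.98373478 -5.45599668] 4.678985670526901
[np.float64(141.19079786440426), np.float64(421.23046370835414)] [np.float64(291.1032244156911), np.float64(309.8891307784155)]
top pointer_tip 0.92 [292.9 312.6]
top mark_tip 0.39 [296.9 311.5]
```

View pics/t2c.png

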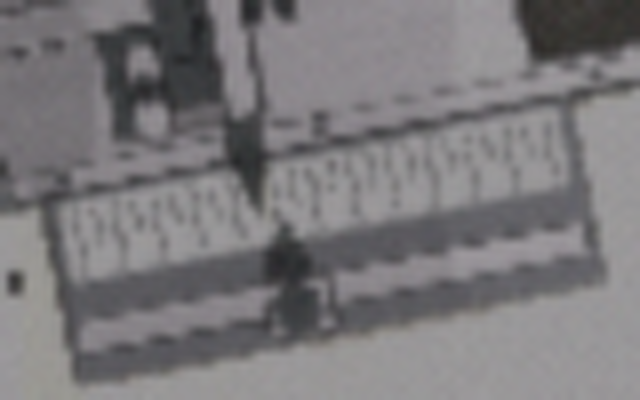

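```bash
python3 -m handwheel '[[[0.41,0.04,0],[0,0,0]],[[0.82,0.05,0],[0,0,0]],[[0.82,0.05,0],[0,0,0]],[[0.82,0.05,0],[0,0,0]]]'
python3 ang.py
python3 - <<'E'
from h import *
ps=.199;J=np.array([[np.cos(ps),np.sin(ps)],[-np.sin(ps),np.cos(ps)]])
f=lambda p:J@onz("top",p,.04)[:2]
print("before: ptr-mark",f((292.5,311.5))-f((295.6,312.8)))
t=ctrl.get_image("top");cv2.imwrite("pics/t3.png",t)
r=ctrl.landmark_of("top","pointer_tip")[0];print(r, f(r["position"])-f((292.9,312.6)))
E
```

```text
t: 7.9
tool_pos: [0.5341, 0.1167, 0.0914]
tool_rot: [1.988, 2.431, 0.0]
contact_force: [2.6, -4.8, 2.0]
opening: 0.0187
grip_force: 39.5
theta 3.138804490753424 r 0.05410818279380213 F jig [ 1.61140675 -5.19464245] 2.0424166099488326
before: ptr-mark [0.00368415 0.00553183]
{'position': [290.9, 314.6], 'score': 0.58} [-0.00308832  0.00462791]
```

```bash
python3 -m handwheel '[[[-1.09,-0.10,0],[0,0,0]],[[-2.15,-0.42,0],[0,0,0]],[[-3.11,-0.93,0],[0,0,0]],[[-3.96,-1.64,0],[0,0,0]],[[-4.65,-2.49,0],[0,0,0]]]'
python3 -m handwheel '[[[0,0,0],[0,0,0]],[[0,0,0],[0,0,0]]]' | head -1
python3 ang.py
python3 - <<'E'
from h import *
print(pix("wrist",[.457,0,.04]))
a=ctrl.get_image("wrist");cv2.imwrite("pics/w4.png",a);t=ctrl.get_image("top");cv2.imwrite("pics/t4.png",t)
for c in("top","wrist"):
  for n in("pointer_tip","mark_tip"):
    for r in ctrl.landmark_of(c,n)[:2]:print(c,n,round(r["score"],2),np.round(r["position"],1))
E
```

```text
t: 8.62
tool_pos: [0.5193, 0.0674, 0.0915]
tool_rot: [1.989, 2.431, 0.007]
contact_force: [5.3, 3.9, 2.1]
opening: 0.0183
grip_force: 39.4
t: 8.88
theta 2.1320851538798102 r 0.05452263693897119 F jig [ 1.39278195 -2.32215535] 3.1870534277851568
[np.float64(178.56458401949143), np.float64(363.45181791964825)]
top pointer_tip 0.74 [294.4 313.6]
top mark_tip 0.61 [450.4 238.8]
top mark_tip 0.49 [296.7 314.3]
```

```bash
python3 -m handwheel '[[[0,0,0],[0,0,0]],[[0,0,0],[0,0,0]],[[0,0,0],[0,0,0]],[[0,0,-4],[0,0,0]],[[0,0,-8],[0,0,0]]]' -1 | head -2
python3 -m handwheel '[[[-2.8,-3.9,0],[0,0,0]],[[-5.6,-7.8,0],[0,0,0]],[[-5.6,-7.8,0],[0,0,0]],[[-5.6,-7.8,0],[0,0,0]]]'
python3 - <<'E'
from h import *
a=ctrl.get_image("wrist");cv2.imwrite("pics/w5.png",a)
u,v=map(int,pix("wrist",[.457,0,.04]));print(u,v)
for n in("pointer_tip","mark_tip"):
    for r in ctrl.landmark_of("wrist",n)[:2]:print(n,round(r["score"],2),np.round(r["position"],1))
u0,v0=u-75,v-60;print(u0,v0);cv2.imwrite("pics/w5c.png",cv2.resize(a[v0:v0+120,u0:u0+150],None,fx=5,fy=5,interpolation=cv2.INTER_CUBIC))
E
```

```text
t: 9.8
tool_pos: [0.5175, 0.067, 0.1711]
t: 10.3
tool_pos: [0.4533, -0.0033, 0.1712]
tool_rot: [-1.989, -2.432, -0.001]
contact_force: [0.4, 0.2, 0.7]
opening: 0.085
grip_force: 0.0
324 222
pointer_tip 0.72 [319.4 227.2]
pointer_tip 0.59 [401.9 234.3]
mark_tip 0.81 [316.3 231.4]
249 162
```

View pics/w5c.png

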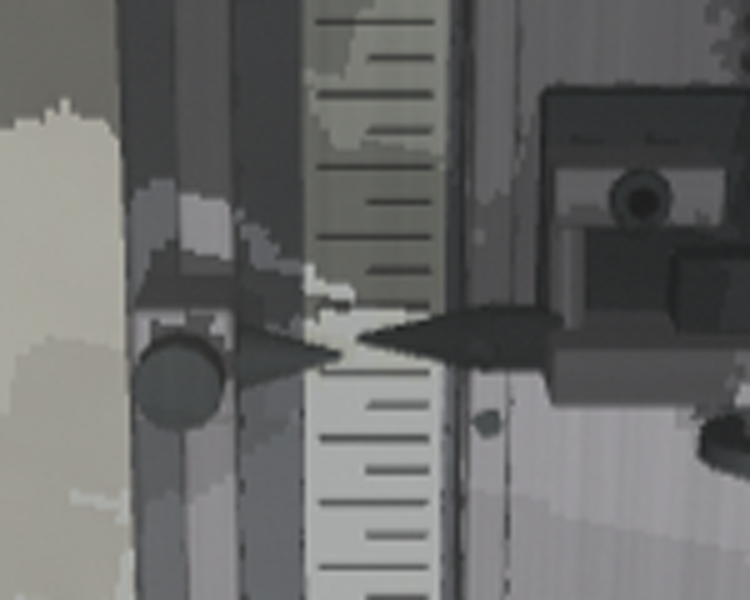

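The crop shows the rider tip at (342,354) and the pointer tip at (357,339), so the pointer is about 3 px, or 2 mm, behind the mark with the slack already out. I need about 0.2 rad more clockwise.

```bash
python3 -m handwheel '[[[2.8,3.9,0],[0,0,0]],[[5.6,7.8,0],[0,0,0]],[[5.6,7.8,0],[0,0,0]],[[5.6,7.8,4],[0,0,0]],[[5.6,7.8,8],[0,0,0]]]' | head -2
python3 -m handwheel '[[[0,0,0],[0,0,0]],[[0,0,0],[0,0,0]],[[0,0,0],[0,0,0]],[[0,0,0],[0,0,0]],[[0,0,0],[0,0,0]]]' 1 40
python3 ang.py
python3 -m handwheel '[[[-0.25,-0.48,0],[0,0,0]],[[-0.51,-0.97,0],[0,0,0]],[[-0.51,-0.97,0],[0,0,0]],[[-0.51,-0.97,0],[0,0,0]]]'
python3 ang.py
```

```text
t: 11.08
tool_pos: [0.5189, 0.0671, 0.0907]
t: 11.7
tool_pos: [0.5195, 0.0668, 0.0934]
tool_rot: [1.987, 2.431, 0.002]
contact_force: [-1.8, -0.5, 6.0]
opening: 0.0187
grip_force: 38.9
theta 2.145578348432976 r 0.05507710016822335 F jig [-1.82901793 -0.11605754] 5.95084312906277
t: 12.2
tool_pos: [0.5115, 0.0602, 0.0934]
tool_rot: [1.987, 2.43, 0.005]
contact_force: [0.6, 1.8, 5.9]
opening: 0.0184
grip_force: 39.3
theta 1.9574889812705218 r 0.055241013417380753 F jig [0.92016885 1.62280008] 5.873048239883094
```

```bash
python3 -m handwheel '[[[0,0,0],[0,0,0]],[[0,0,0],[0,0,0]],[[0,0,0],[0,0,0]],[[0,0,-4],[0,0,0]],[[0,0,-8],[0,0,0]]]' -1 | head -2
python3 -m handwheel '[[[-2.5,-3.5,0],[0,0,0]],[[-5.1,-7.0,0],[0,0,0]],[[-5.1,-7.0,0],[0,0,0]],[[-5.1,-7.0,0],[0,0,0]]]'
python3 - <<'E'
from h import *
a=ctrl.get_image("wrist");cv2.imwrite("pics/w6.png",a)
u,v=map(int,pix("wrist",[.457,0,.04]));print(u,v)
for n in("pointer_tip","mark_tip"):
    for r in ctrl.landmark_of("wrist",n)[:2]:print(n,round(r["score"],2),np.round(r["position"],1))
u0,v0=u-75,v-60;print(u0,v0);cv2.imwrite("pics/w6c.png",cv2.resize(a[v0:v0+120,u0:u0+150],None,fx=5,fy=5,interpolation=cv2.INTER_CUBIC))
E
```

```text
t: 12.82
tool_pos: [0.5091, 0.0598, 0.1711]
t: 13.32
tool_pos: [0.4515, -0.0039, 0.1711]
tool_rot: [-1.989, -2.432, -0.0]
contact_force: [0.9, -0.5, -0.2]
opening: 0.0852
grip_force: 0.0
326 222
pointer_tip 0.95 [321.9 227.7]
mark_tip 0.61 [319.6 231.3]
251 162
```

View pics/w6c.png

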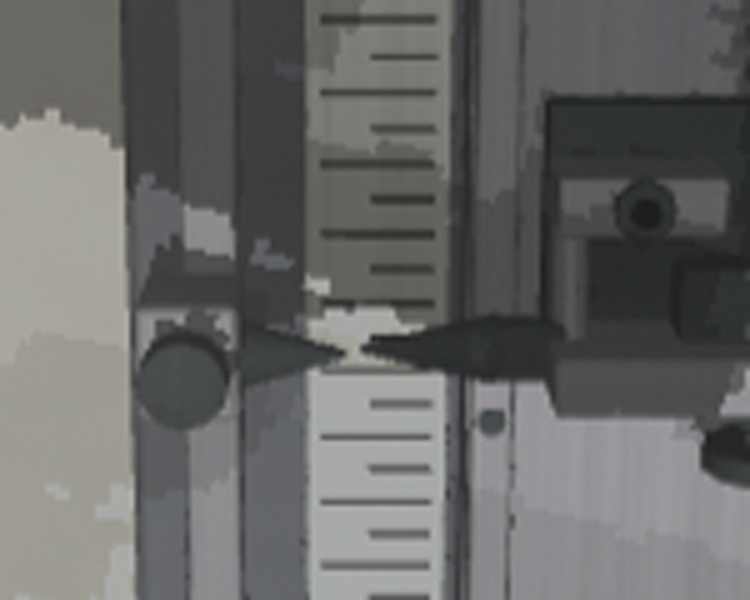

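The pointer tip is now at (361,350) and the rider tip at (345,353), which is about 0.4 mm off. That counts as set. Next, the slate.

```bash
python3 -m handwheel '[[[-6,1.7,0],[0,0,0]],[[-12,3.4,0],[0,0,0]],[[-18,5,0],[0,0,0]],[[-21.2,6,0],[0,0,0]],[[-21.2,6,0],[0,0,0]]]' 1 100 |head -2
python3 -m handwheel '[[[0,0,5],[0,0,0]],[[0,0,9],[0,0,0]],[[0,0,9],[0,0,0]],[[0,0,9],[0,0,0]]]'
cat > g.py <<'E'
from h import *
ps=.199;J=np.array([[np.cos(ps),np.sin(ps)],[-np.sin(ps),np.cos(ps)]])
o=ctrl.get_obs();print("tcp jig mm",np.round(1000*J@(o["tool_pos"][:2]-np.array([.519,-.0317])),1),"z",round(o["tool_pos"][2]*1000,1),"F jig",np.round(J@np.array(o["contact_force"])[:2],1),"Fz",round(o["contact_force"][2],1))
E
python3 g.py
python3 - <<'E'
from h import *
cv2.imwrite("pics/w7.png",ctrl.get_image("wrist"))
E
```

```text
t: 14.1
tool_pos: [0.5534, -0.2013, 0.1706]
t: 14.6
tool_pos: [0.5533, -0.1994, 0.0828]
tool_rot: [1.986, 2.432, 0.001]
contact_force: [0.7, -0.6, 0.4]
opening: 0.0003
grip_force: 0.0
tcp jig mm [   0.5 -171.2] z 82.8 F jig [ 0.5 -0.7] Fz 0.4
```

View pics/w7.png

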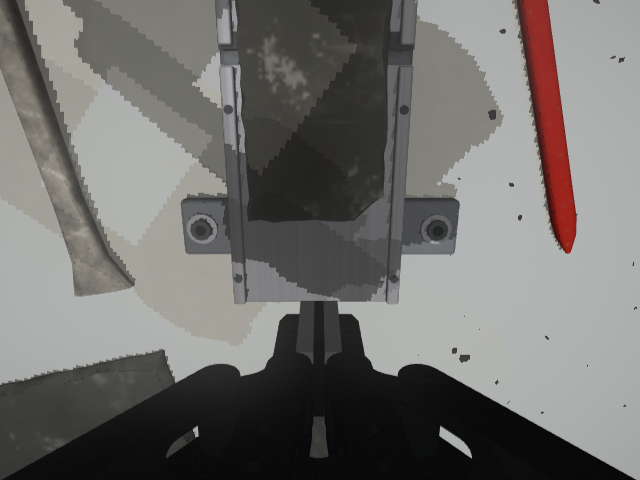

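The shut fingers (319,300) are centred behind the slate's tail, which lies at row 221 and spans columns 248–384. Descend onto the bed.

```bash
python3 - <<'E'
from h import *
ps=.199;J=np.array([[np.cos(ps),np.sin(ps)],[-np.sin(ps),np.cos(ps)]])
print(J@(onz("wrist",(316,221),.034)[:2]-np.array([.519,-.0317])))
E
python3 -m handwheel '[[[0,0,3],[0,0,0]],[[0,0,4.6],[0,0,0]],[[0,0,5.2],[0,0,0]],[[0,0,5.2],[0,0,0]]]' |head -1
python3 g.py
```

```text
[ 1.43487558e-04 -1.46799524e-01]
t: 15.15
tcp jig mm [  -0.3 -171.6] z 29.6 F jig [-0.2 -1. ] Fz -0.4
```

```bash
python3 -m handwheel '[[[1.0,0,0],[0,0,0]],[[1.9,0,0],[0,0,0]],[[2.8,0,0],[0,0,0]],[[3.5,0,0],[0,0,0]],[[3.9,0,0],[0,0,0]]]' |head -1
python3 g.py
python3 -m handwheel '[[[0.2,0,0],[0,0,0]],[[0.4,0,0],[0,0,0]],[[0.5,0,0],[0,0,0]],[[0.5,0,0],[0,0,0]]]' |head -1
python3 g.py
```

```text
t: 15.78
tcp jig mm [  -0.3 -132.1] z 29.6 F jig [-0.5 -2.8] Fz 1.3
t: 16.27
tcp jig mm [  -0.6 -127.4] z 29.1 F jig [ 0.2 -2.4] Fz 0.7
```

```bash
cat > ok.py <<'E'
import sys,runpy
from h import *
runpy.run_path("g.py")
ps=.199;F=np.array(ctrl.get_obs()["contact_force"])[:2]@[-np.sin(ps),np.cos(ps)]
sys.exit(F<-4)
E
python3 -m handwheel '[[[0.15,0,0],[0,0,0]],[[0.3,0,0],[0,0,0]],[[0.3,0,0],[0,0,0]]]' |head -1; python3 ok.py && python3 -m handwheel '[[[0.1,0,0],[0,0,0]],[[0.2,0,0],[0,0,0]],[[0.2,0,0],[0,0,0]]]' |head -1 && python3 ok.py && python3 -m handwheel '[[[0.1,0,0],[0,0,0]],[[0.2,0,0],[0,0,0]],[[0.2,0,0],[0,0,0]]]' |head -1 && python3 ok.py && python3 -m handwheel '[[[0.1,0,0],[0,0,0]],[[0.2,0,0],[0,0,0]],[[0.2,0,0],[0,0,0]]]' |head -1 && python3 ok.py && python3 -m handwheel '[[[0.1,0,0],[0,0,0]],[[0.2,0,0],[0,0,0]],[[0.2,0,0],[0,0,0]]]' |head -1 && python3 ok.py && python3 -m handwheel '[[[0.1,0,0],[0,0,0]],[[0.2,0,0],[0,0,0]],[[0.2,0,0],[0,0,0]]]' |head -1 && python3 ok.py
```

```text
t: 16.65
tcp jig mm [  -0.6 -124.1] z 29.1 F jig [ 0.5 -1.5] Fz 0.8False
```

```bash
sed -i 's/sys.exit(F<-4)/sys.exit(int(F<-4))/' ok.py
python3 -m handwheel '[[[0.1,0,0],[0,0,0]],[[0.2,0,0],[0,0,0]],[[0.2,0,0],[0,0,0]]]' |head -1 && python3 ok.py && python3 -m handwheel '[[[0.1,0,0],[0,0,0]],[[0.2,0,0],[0,0,0]],[[0.2,0,0],[0,0,0]]]' |head -1 && python3 ok.py && python3 -m handwheel '[[[0.1,0,0],[0,0,0]],[[0.2,0,0],[0,0,0]],[[0.2,0,0],[0,0,0]]]' |head -1 && python3 ok.py && python3 -m handwheel '[[[0.1,0,0],[0,0,0]],[[0.2,0,0],[0,0,0]],[[0.2,0,0],[0,0,0]]]' |head -1 && python3 ok.py && python3 -m handwheel '[[[0.1,0,0],[0,0,0]],[[0.2,0,0],[0,0,0]],[[0.2,0,0],[0,0,0]]]' |head -1 && python3 ok.py && python3 -m handwheel '[[[0.1,0,0],[0,0,0]],[[0.2,0,0],[0,0,0]],[[0.2,0,0],[0,0,0]]]' |head -1 && python3 ok.py
```

```text
t: 17.02
tcp jig mm [  -0.7 -122.2] z 29.1 F jig [-0.1 -1.8] Fz 0.7
t: 17.4
tcp jig mm [  -0.7 -120.2] z 29.1 F jig [ 0.8 -1. ] Fz 1.1
t: 17.77
tcp jig mm [  -0.6 -118.2] z 29.1 F jig [ 0.1 -0.4] Fz 0.6
t: 18.15
tcp jig mm [  -0.7 -116.2] z 29.1 F jig [ 0.5 -1. ] Fz -0.5
t: 18.52
tcp jig mm [  -0.6 -114.2] z 29.1 F jig [ 0.  -1.5] Fz 0.3
t: 18.9
tcp jig mm [  -0.6 -112.2] z 29.2 F jig [ 0.5 -0.5] Fz 0.1
```

```bash

python3 -m handwheel '[[[0.1,0,0],[0,0,0]],[[0.1,0,0],[0,0,0]]]' |head -1 && python3 ok.py && python3 -m handwheel '[[[0.1,0,0],[0,0,0]],[[0.1,0,0],[0,0,0]]]' |head -1 && python3 ok.py && python3 -m handwheel '[[[0.1,0,0],[0,0,0]],[[0.1,0,0],[0,0,0]]]' |head -1 && python3 ok.py && python3 -m handwheel '[[[0.1,0,0],[0,0,0]],[[0.1,0,0],[0,0,0]]]' |head -1 && python3 ok.py && python3 -m handwheel '[[[0.1,0,0],[0,0,0]],[[0.1,0,0],[0,0,0]]]' |head -1 && python3 ok.py && python3 -m handwheel '[[[0.1,0,0],[0,0,0]],[[0.1,0,0],[0,0,0]]]' |head -1 && python3 ok.py && python3 -m handwheel '[[[0.1,0,0],[0,0,0]],[[0.1,0,0],[0,0,0]]]' |head -1 && python3 ok.py
```

```text
t: 19.15
tcp jig mm [  -0.6 -111.3] z 29.2 F jig [ 0.8 -0.2] Fz -0.5
t: 19.4
tcp jig mm [  -0.6 -110.3] z 29.2 F jig [-0.7 -0.9] Fz 0.8
t: 19.65
tcp jig mm [  -0.6 -109.3] z 29.2 F jig [-0.4 -0.9] Fz -0.1
t: 19.9
tcp jig mm [  -0.6 -108.4] z 29.2 F jig [-1.3 -1.7] Fz -1.0
t: 20.15
tcp jig mm [  -0.4 -108.3] z 29.5 F jig [ 1.  -5.2] Fz -0.9
```

```bash

python3 -m handwheel '[[[0.03,0,0],[0,0,0]],[[0.05,0,0],[0,0,0]]]' |head -1 ; python3 g.py; python3 -m handwheel '[[[0,0,0],[0,0,0]]]' |head -1; python3 g.py
```

```text
t: 20.4
tcp jig mm [  -0.3 -108.2] z 29.7 F jig [-0.5 -6.7] Fz -1.3
t: 20.52
tcp jig mm [  -0.3 -108.2] z 29.7 F jig [-0.6 -5.7] Fz -0.9
```

```bash

python3 -m handwheel '[[[0.05,0,0],[0,0,0]],[[0.08,0,0],[0,0,0]]]' |head -1 ; python3 g.py; python3 -m handwheel '[[[0,0,0],[0,0,0]]]' |head -1; python3 g.py;python3 -m handwheel '[[[0,0,0],[0,0,0]]]' |head -1; python3 g.py
```

```text
t: 20.78
tcp jig mm [  -0.  -108.1] z 30.0 F jig [-0.4 -9.3] Fz -1.2
t: 20.9
tcp jig mm [-1.000e-01 -1.081e+02] z 30.0 F jig [ 0.2 -8.3] Fz -1.8
t: 21.02
tcp jig mm [-1.000e-01 -1.081e+02] z 30.0 F jig [ 0.3 -8. ] Fz -1.3
```

```bash

python3 -m handwheel '[[[0.03,0,0],[0,0,0]],[[0.06,0,0],[0,0,0]]]' |head -1 ; python3 g.py; for i in 1 2 3 4; do python3 -m handwheel '[[[0,0,0],[0,0,0]]]' |head -1; python3 g.py;done
```

```text
t: 21.28
tcp jig mm [ 1.000e-01 -1.081e+02] z 30.2 F jig [  0.4 -11. ] Fz -1.9
t: 21.4
tcp jig mm [ 1.000e-01 -1.081e+02] z 30.3 F jig [-0.5 -9.2] Fz -1.1
t: 21.52
tcp jig mm [ 1.000e-01 -1.081e+02] z 30.3 F jig [  0.3 -10.1] Fz -0.6
t: 21.65
tcp jig mm [ 1.000e-01 -1.081e+02] z 30.3 F jig [  0.5 -10.8] Fz -1.4
t: 21.78
tcp jig mm [ 1.000e-01 -1.081e+02] z 30.3 F jig [-0.1 -9.3] Fz -0.7
```

```bash

python3 -m handwheel '[[[0,0,0],[0,0,0]],[[0,0,0],[0,0,0]],[[0,0,0],[0,0,0]]]' |head -1; python3 g.py
python3 -m handwheel '[[[-0.3,0,0],[0,0,0]],[[-1,0,0],[0,0,0]],[[-2,0,0],[0,0,0]],[[-2.2,0,-4],[0,0,0]],[[-2.2,0,-8],[0,0,0]]]' |head -1
python3 -m handwheel '[[[5,-2,-6],[0,0,0]],[[10,-4,-10],[0,0,0]],[[12,-4,-10],[0,0,0]],[[12,-4,-10],[0,0,0]],[[12,-4,-10],[0,0,0]]]'
python3 - <<'E'
from h import *
a=ctrl.get_image("wrist");cv2.imwrite("pics/w8.png",a)
u,v=map(int,pix("wrist",[.49,-.01,.035]));u0,v0=max(u-120,0),max(v-90,0);print(u0,v0)
for n in("pointer_tip","mark_tip"):
    for r in ctrl.landmark_of("wrist",n)[:1]:print(n,round(r["score"],2),np.round(r["position"],1))
cv2.imwrite("pics/w8c.png",cv2.resize(a[v0:v0+195,u0:u0+260],None,fx=3,fy=3,interpolation=cv2.INTER_CUBIC))
E
python3 g.py
```

```text
t: 22.15
tcp jig mm [ 1.000e-01 -1.081e+02] z 30.3 F jig [ 0.5 -9.5] Fz -2.0
t: 22.78
t: 23.4
tool_pos: [0.4806, -0.0474, 0.2087]
tool_rot: [-1.988, -2.432, 0.001]
contact_force: [-0.5, 0.1, -1.6]
opening: -0.0001
grip_force: 0.0
221 75
pointer_tip 0.83 [296.  150.8]
mark_tip 0.76 [291.4 153.5]
tcp jig mm [-41.   -8.2] z 208.1 F jig [ 0.9 -0.3] Fz -0.6
```

View pics/w8c.png

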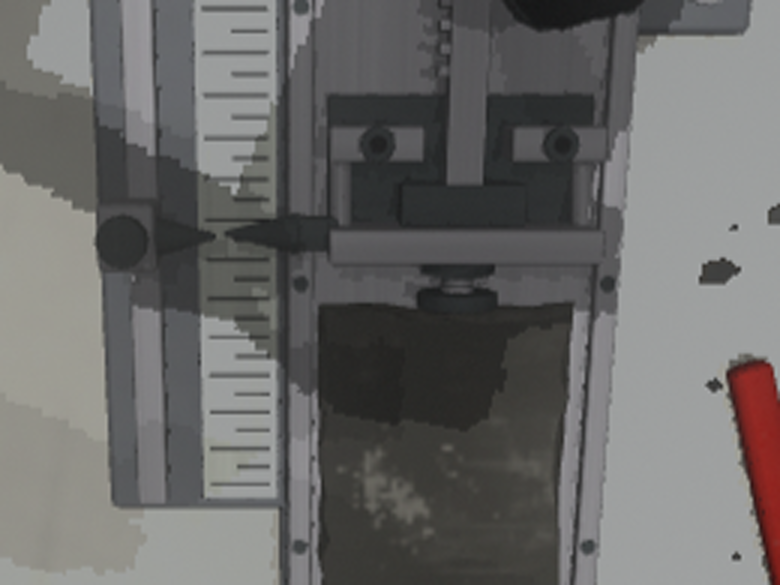

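The crop shows the pointer tip (226,233) in line with the rider tip (214,235), and the slate end butted straight against the screw head (457,303). The arm is clear, so I'm handing in.

```bash
python3 -c "
from station import ctrl
print(ctrl.finish_job())"
```

```text
the job is handed in; nothing more can be done
None
```

I set the stop to within about 0.5 mm of the rider's point, coming up from behind, pushed the slate home with about 10 N, left it lying against the stop screw and handed the job in; no verdict came back.

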